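Unhook the utensil rail from its keyhole studs and lay it on the chopping board

ROBOT

A 6-joint arm with a two-finger parallel gripper is mounted at the origin on a cart in front of the work surface, level with it; the furniture and walls round the work are solid. World frame = base frame: x ahead of the robot, y to its left, z up, the work surface at z = 0. Lengths are in mm, angles in rad, forces in N, time in s.
With the tool pointing down it reaches from about 325 to 900 mm from the base axis. Payload 6.1 kg.
Tool frame: the origin (TCP) lies at the very end of the fingers, on their centre line; the grasp point (between the pads) lies 19 mm behind it (arm.pinch_z is the distance from the TCP to the grasp point, in mm); z points along the fingers, y is the line along which they close (so a half turn about z gives the same grasp; the last joint's range is limited). The gripper opens to 85 mm and grips with 20 to 120 N. Pads are 22 mm wide; open, the fingers measure 114 mm over their backs; the gripper's body (76 mm by 85 mm) begins 54 mm behind the grasp point. The pads swing forward as they close: fully open they stand 13 mm farther back than shut.
Start: joints at [-1.311, 0.22, 1.526, -0, 1.395, -0.126], TCP at [235.18, -579.056, 231.3] pointing down, gripper open.
Joint ranges: [-2.98, 2.98], [-0.91, 2.08], [0.09, 2.57], [-1.24, 4.39], [0.2, 2.65], [-2.68, 2.68]. Speed limits (rad/s): [2.57, 2.57, 3.01, 3.14, 3.14, 3.14].

INTERFACE

Orientations are given as a unit quaternion [x, y, z, w].
In Python, from cell import arm, cams gives the robot as it stands.
- The arm moves only by the shell command python3 -m creep 'ROWS' [OPENING] [FORCE]. ROWS is a JSON object of lists of equal length, an entry for each row: "travel": the shift along the tool's x, y, z scaled (see below), a list of three; "roll": the turn about the tool's z scaled (see below). In form: {"travel": [[x, y, z], ...], "roll": [roll, ...]}. A call has 1 to 8 rows; each row shifts and turns the commanded pose from where the row before left it, along the tool's axes as they then stand; what a row does not reach is not made up. The controller multiplies each number of a shift by 25 mm and each number of a turn by 6 degrees. A row lasts 1/12 s, in which the tool goes at most 41.7 mm and 7.16 degrees, less where a joint would pass 70% of its speed; a pose out of reach is approached as far as the arm can. A call with a number of a shift or a turn outside -1 to 1 is refused whole. A call with a gripper value outside its range is refused whole. OPENING is the closure, from -1 (fully open) to 1 (shut), set as the call begins (- or left out, the last holds). The fingers move at their own pace and stop on an object; FORCE is the grip in N (left out, the last holds). Time passes only in rows, so rows that do not move let the fingers close. It gives the time, the measured TCP pose, the force, the opening and the grip force at its end, in the units of the state.
- arm.sense(): the state, without advancing time (a new reading comes with each control period).
- cams.get_image(name): name is "side" or "top"; returns a dict with "color" (384x512x3 uint8, red, green, blue), "K" (3x3 intrinsics, pixels), "pose" (4x4, takes a point from camera to world coordinates). Camera axes: x right, y up, looking along -z (the intrinsics and any distortion apply to the point x, -y, -z); pixel columns grow to the right and rows downward; lengths in mm; the calibration is good to about 2 mm. A picture is of the moment at which its call begins. There is no depth.
- arm.job_done(): hands the job in; it is judged then, once.
The state is a dict: "clock": time; "joint_pos": joint angles; "qvel": joint speeds; "joint_efforts": joint torques, N m; "position": TCP position; "tool_rot": TCP orientation; "contact_force": force on the tool from outside, world axes, zero at the start; "torque": the same for the moment, N m; "grip_width": finger opening in mm; "finger_force": force on a finger pad.
Only numpy, scipy, OpenCV 4.12 (cv2) and the standard library are available. Lean on these libraries where they do the work, as an engineer would, in place of code of your own. Each camera call takes 0.05 s, during which the arm holds its last target. There are 200 camera calls.

TASK

The steel utensil rail with the dark wooden bar hangs by two keyhole slots on the brass-headed studs of the sloping wooden stand. Slide it up the slope to the stop so that the stud heads stand in the wide ends of the slots, then lift it free without forcing it, and lay it gently and flat, bar upward, in the middle of the chopping board. Leave the lemon and the tumbler where they are.

Things in the scene. Friction and masses are not known exactly. Their poses are not given: they have to be found in the camera images.
- rail: Loose utensil rail, about 0.3 kg: steel plate 200 mm (its y) by 72 mm (its x, from -40 to +32 mm), 5 mm thick; origin at its underside, midway in y; z square to the plate, toward the bar. At the start its x axis points up the slope and the studs are in the narrow ends of its two slots, where the stud heads keep it from lifting.
- rail_bar (a point): Centre of the dark wooden bar over the plate (rail frame x 0, y 0, z 43 mm): 112 mm long (y), 12 mm thick (x), 14 mm high, on two round stand-offs at y = +-42 mm, 31 mm free between plate and bar. Pinch it across its 12 mm.
- rail_flange (a point): Middle of the outer, downhill face of the flange turned up along the plate's whole lower edge (rail frame x -40, y 0, z 8 mm); 4 mm thick, top 15 mm over the underside; handy to push against.
- rail_keyhole (a point): Centre of the wide end of the keyhole on the rail's +y side (rail frame x -14, y 78, z 5 mm); the other is at y = -78. Wide end: round through hole, 30 mm; from it an 11 mm wide slot runs uphill to x = +18 mm.
- stand: Sloping wooden stand, fixed, 180 mm along the slope, 250 mm wide. Origin on the worktop under the middle of the face; x level, toward the high end; y along the width; z up. The face slopes 15 degrees, rising toward +x. Two studs stand square to it at y = +-78 mm, mid-slope: shaft 8 mm thick, brass head 19 mm across, from 8 to 12.5 mm over the face.
- stand_face (a point): Centre of the stand's sloping face, midway between the feet of the studs, 43 mm over the worktop; axes level like the stand's. Hung, the rail's origin is 14 mm downhill of this point along the face; at the stop it is 14 mm uphill (28 mm of travel). Friction keeps the rail on the slope where it is left.
- stand_stop (a point): Middle of the downhill edge, at face level, of the dark batten across the face, 46 mm uphill of the studs, 9 mm high. When the rail's upper edge meets it, the heads are centred in the wide holes with 5 mm play all round; the rail then lifts off square to the face and is clear of the heads after 13 mm.
- chopping_board: Wooden chopping board lying flat, fixed, 230 mm (its x) by 340 mm (its y), top face 22 mm over the worktop. Origin at the centre of its underside.
- lemon: Yellow lemon, 71 x 53 x 51 mm, loose, at the back; leave it alone.
- tumbler: Clear glass tumbler, 81 mm wide, 93 mm tall, loose, at the left; origin under its base; leave it alone.

How it is judged:
By the outcome, as a careful person would: the job done as asked, in the order asked, and still so for the second after the job is handed in, with the robot touching nothing.
It also fails if it takes over 59 s, if anything falls off the work surface, if the arm or the gripper's body presses on something with over 40 N, if the wrist force passes 120 N, or if a joint passes its speed limit or range.

## Working session

There is one attempt and no reset: what is moved stays moved. The work goes in short steps, Python scripts to look and compute and a shell command to move; the robot and the scene stay as the last step left them, time stands still between calls to the robot, and variables do not carry over. Pictures are saved under pics/ and viewed, at most 10 in all, crops included, and the job is handed in when it is done.

```bash
mkdir -p pics; ls; python3 - <<'E'
from cell import arm,cams
import cv2,numpy as np
s=arm.sense();print(s)
for n in("side","top"):
    d=cams.get_image(n);cv2.imwrite(f"pics/{n}0.png",d["color"][:,:,::-1]);np.savez(f"{n}0.npz",**d)
    print(n,d["K"],d["pose"],d.keys())
E
```

```text
pics
{'clock': 0.0, 'joint_pos': array([-1.31111437e+00,  2.21220533e-01,  1.52758319e+00,  3.09357779e-05,
        1.39471514e+00, -1.26097689e-01]), 'qvel': array([-0.00213623,  0.00122182, -0.0012157 , -0.00082425,  0.00049026,
       -0.00178372]), 'joint_efforts': array([ 3.19308383e-04, -4.96900606e+01, -3.89395058e+01, -1.01775172e-04,
        1.13100791e-02,  1.81279700e-05]), 'position': array([ 235.02942936, -578.48377401,  230.21749238]), 'tool_rot': array([ 9.81454434e-01,  1.91693158e-01, -4.90878418e-05, -9.61973376e-04]), 'contact_force': array([-0.01634257,  0.13268598,  0.59959117]), 'torque': array([-0.052662  ,  0.00607185,  0.01690338]), 'finger_force': 0.0, 'grip_width': 85.87976114972736}
side [[390.50782318   0.         260.6074467 ]
 [  0.         390.50782318 188.11773257]
 [  0.           0.           1.        ]] [[-9.34362143e-01  1.39898393e-01 -3.27713022e-01  2.71710129e+02]
 [-3.56298022e-01 -3.55535132e-01  8.64087084e-01  1.11706459e+03]
 [ 4.37090188e-03  9.24133762e-01  3.82044089e-01  4.99397812e+02]
 [ 0.00000000e+00  0.00000000e+00  0.00000000e+00  1.00000000e+00]] dict_keys(['color', 'K', 'pose'])
top [[362.27608126   0.         254.1985779 ]
 [  0.         362.27608126 191.23993383]
 [  0.           0.           1.        ]] [[-2.31197855e-02  9.89325957e-01 -1.43873646e-01  4.58222002e+02]
 [-9.99497761e-01 -2.59935230e-02 -1.81262742e-02  1.44094169e+02]
 [-2.16725765e-02  1.43382312e-01  9.89430044e-01  1.32316881e+03]
 [ 0.00000000e+00  0.00000000e+00  0.00000000e+00  1.00000000e+00]] dict_keys(['color', 'K', 'pose'])
```

View pics/side0.png

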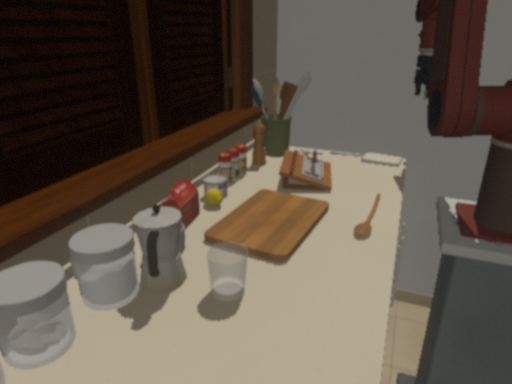

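View pics/top0.png

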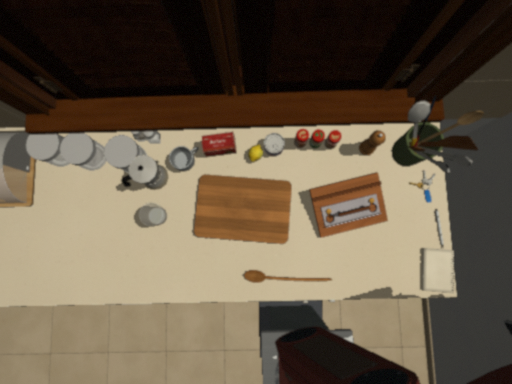

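The side view shows the stand at about (305,170) and the board at (270,220). The top view shows the rail at about (352,210), the board at (243,209), the lemon at (256,153) and the tumbler at (151,215). I'll zoom in on the rail in both views.

```bash
python3 - <<'E'
import cv2
t=cv2.imread("pics/top0.png")[165:245,300:396]; s=cv2.imread("pics/side0.png")[145:195,270:342]
cv2.imwrite("pics/z.png",cv2.vconcat([cv2.resize(t,(480,400),interpolation=cv2.INTER_CUBIC)[:, :],cv2.resize(s,(288,200),interpolation=cv2.INTER_CUBIC) if 0 else cv2.copyMakeBorder(cv2.resize(s,(288,200),interpolation=cv2.INTER_CUBIC),0,0,0,192,cv2.BORDER_CONSTANT)]))
E
```

```text
(no output)
```

View pics/z.png

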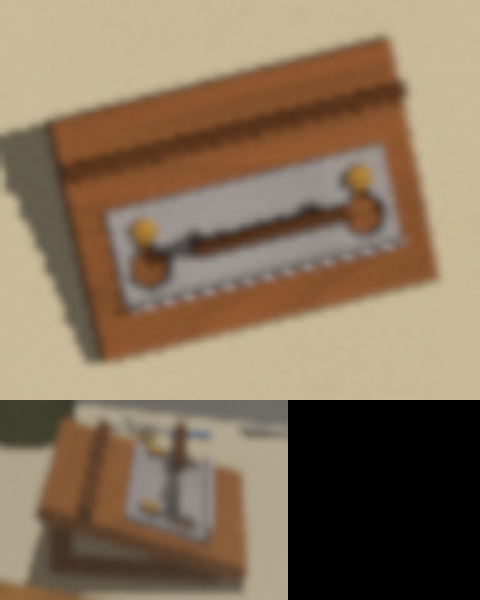

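```bash
cat > h.py <<'E'
import numpy as np,cv2
from scipy.spatial.transform import Rotation as R
def ray(d,u,v):
    r=d["pose"][:3,:3]@np.array([(u-d["K"][0,2])/d["K"][0,0],-(v-d["K"][1,2])/d["K"][1,1],-1]); return d["pose"][:3,3],r
def onz(d,u,v,z):
    o,r=ray(d,u,v); return o+r*(z-o[2])/r[2]
def tri(d1,p1,d2,p2):
    o1,r1=ray(d1,*p1);o2,r2=ray(d2,*p2)
    t=np.linalg.lstsq(np.c_[r1,-r2],o2-o1,rcond=None)[0]
    a,b=o1+r1*t[0],o2+r2*t[1]; return (a+b)/2,np.linalg.norm(a-b)
E
python3 - <<'E'
from h import *
np.set_printoptions(precision=1,suppress=True)
T=dict(np.load("top0.npz"));S=dict(np.load("side0.npz"))
hsv=cv2.cvtColor(T["color"],cv2.COLOR_RGB2HSV);H,Sa,V=[hsv[...,i].astype(int) for i in range(3)]
print("hsv stud",hsv[211,328],hsv[200,371],"wood",hsv[190,345],"board",hsv[210,240],hsv[190,210])
wood=((Sa>130)&(V>60)&(H<20)).astype(np.uint8)
n,l,st,c=cv2.connectedComponentsWithStats(wood)
out={}
for i in range(1,n):
    if st[i,4]>800: print(i,st[i],c[i], cv2.minAreaRect(cv2.findContours((l==i).astype(np.uint8),0,1)[0][0]))
br=((H>14)&(Sa>150)&(V>110)).astype(np.uint8)
n,l,st,c=cv2.connectedComponentsWithStats(br[190:220,315:385])
heads=[]
for i in range(1,n):
    if st[i,4]>3:
        m=l==i; print("brass",c[i]+[315,190],st[i,4])
# zoom readings
z=lambda x,y:((x+.5)/5-.5+300,(y+.5)/5-.5+165)
a=onz(T,*z(145,232),55);b=onz(T,*z(360,178),55);print("studs",a,b,np.linalg.norm(a-b),np.degrees(np.arctan2(*(a-b)[[1,0]]))-90,(a+b)/2)
q=[onz(T,*z(*p),h) for p,h in(((52,123),66.3),((388,38),66.3),((437,280),19.7),((103,360),19.7))]
print("face",np.array(q),np.mean(q,0),np.linalg.norm(q[0]-q[1]),np.linalg.norm(q[1]-q[2]))
d=q[0]-q[1]+q[3]-q[2];print(np.degrees(np.arctan2(d[1],d[0]))-90)
zs=lambda x,y:((x+.5)/4-.5+270,(y-400+.5)/4-.5+145)
for nm,p,s in(("studL",(145,232),(147,508)),("studR",(360,178),(147,447)),("barL",(190,243),(172,513)),("barR",(350,212),(180,425))):
    print(nm,*tri(T,z(*p),S,zs(*s)))
E
```

```text
hsv stud [ 18 177 164] [ 18 175 165] wood [ 12 170  90] board [ 15 166 140] [ 15 164 143]
1 [   26    87   388    44 10996] [224.5 110. ] ((219.27413940429688, 106.27267456054688), (37.60664367675781, 387.77947998046875), 88.21009063720703)
22 [ 310  173   77   64 2033] [346.6 200.7] ((348.3823547363281, 204.52943420410156), (48.26458740234375, 70.3353271484375), 75.96376037597656)
23 [ 194  175   97   68 5694] [242.6 208.8] ((242.29067993164062, 208.86293029785156), (93.41413879394531, 62.2005500793457), 4.332313537597656)
brass [371.1 200.6] 12
brass [328.1 211.4] 11
studs [566. -91.  55.] [ 600.1 -242.9   55. ] 155.61488313850344 12.660220066670533 [ 583.1 -167.    55. ]
face [[ 643.1  -28.2   66.3]
 [ 697.1 -265.8   66.3]
 [ 529.6 -303.1   19.7]
 [ 478.6  -63.    19.7]] [ 587.1 -165.    43. ] 243.64608839568916 177.866259004496
12.401613287696733
studL [566.2 -92.1  49.7] 0.507217669998985
studR [ 602.9 -242.7   53.8] 5.3649394522679605
barL [ 555.8 -126.8   35. ] 6.880953689295682
barR [ 572.9 -225.9   83.5] 1.7883779104711763
```

The rail is hung at yaw about 12.6°, with the face centre near (586, -166, 43). The two stud heads measure 155.6 mm apart against 156 mm nominal, so the estimate holds. Next I'll approach the flange from downhill with the fingers shut.

```bash
python3 -m creep '{"travel":[[0,0,0],[0.5,-0.46,0],[1,-0.92,0],[1,-0.92,0],[1,-0.92,0],[1,-0.92,0],[1,-0.92,0],[1,-0.92,0]],"roll":[0.8,0.8,0,0,0,0,0,0]}' 1 20; python3 -m creep '{"travel":[[1,-0.92,0],[1,-0.92,0],[1,-0.92,0],[1,-0.92,0],[1,-0.92,0.5],[1,-0.92,1],[0.5,-0.46,1],[0,0,0]],"roll":[0,0,0,0,0,0,0,0]}'
```

```text
clock: 0.77
position: [360.7, -395.5, 230.9]
tool_rot: [0.994, 0.109, -0.0, -0.0]
contact_force: [0.7, -0.7, -1.0]
grip_width: -0.4
finger_force: 0.0
clock: 1.43
position: [484.7, -211.3, 163.4]
tool_rot: [0.994, 0.111, -0.003, -0.003]
contact_force: [-1.7, 0.2, -1.5]
grip_width: 0.0
finger_force: 0.0
```

```bash
python3 -m creep '{"travel":[[0.6,-0.45,0.5],[0.57,-0.43,0.5],[0,0,1],[0,0,1],[0,0,0.8],[0,0,0.4],[0,0,0],[0,0,0]],"roll":[0,0,0,0,0,0,0,0]}'; python3 - <<'E'
from cell import arm,cams;import cv2
a=cams.get_image("top")["color"][150:260,290:400,::-1];b=cams.get_image("side")["color"][130:210,260:370,::-1]
cv2.imwrite("pics/c1.png",cv2.hconcat([cv2.resize(a,(400,400),interpolation=2),cv2.copyMakeBorder(cv2.resize(b,(400,291),interpolation=2),0,109,0,0,0)]))
E
```

```text
clock: 2.1
position: [509.9, -189.1, 64.5]
tool_rot: [0.994, 0.109, -0.0, -0.0]
contact_force: [-0.1, -0.0, 0.4]
grip_width: 0.0
finger_force: 0.0
```

View pics/c1.png

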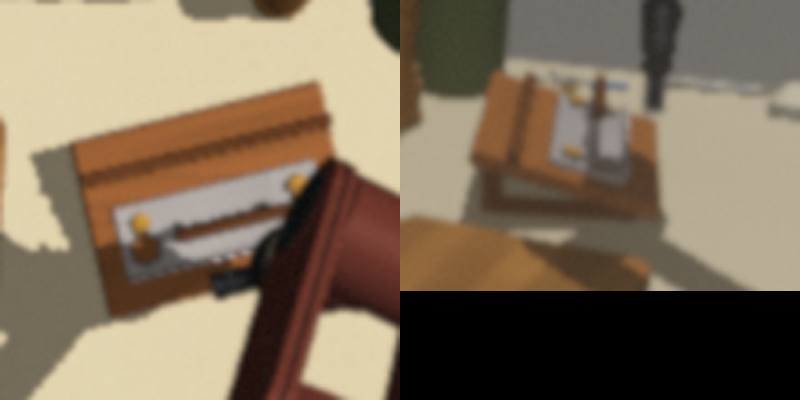

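The left crop shows the shut fingers at (230,280), just downhill of the flange. The side crop shows the tip free of the stand. I'll lower it and creep uphill to contact.

```bash
python3 -m creep '{"travel":[[0,-0.23,0.4],[0,0,0.4],[0,0,0.4],[0,0,0],[0,0,0],[0,0,0]],"roll":[0,0,0,0,0,0]}';python3 -m creep '{"travel":[[0.15,0,-0.04],[0.15,0,-0.04],[0.15,0,-0.04],[0,0,0]],"roll":[0,0,0,0]}'
```

```text
clock: 2.7
position: [508.8, -182.9, 33.9]
tool_rot: [0.994, 0.109, -0.0, -0.0]
contact_force: [0.0, -1.0, -0.3]
grip_width: -0.1
finger_force: 0.0
clock: 3.03
position: [520.7, -180.5, 37.7]
tool_rot: [0.994, 0.109, 0.0, 0.0]
contact_force: [-0.9, -0.0, 0.0]
grip_width: 0.0
finger_force: 0.0
```

```bash
python3 -m creep '{"travel":[[0,0,0.1],[0.16,0,-0.04],[0.16,0,-0.04],[0.16,0,-0.04],[0.16,0,-0.04],[0,0,0]],"roll":[0,0,0,0,0,0]}';python3 -m creep '{"travel":[[0.12,0,-0.03],[0.12,0,-0.03],[0,0,0]],"roll":[0,0,0]}'
```

```text
clock: 3.53
position: [535.0, -177.0, 38.5]
tool_rot: [0.994, 0.109, -0.001, -0.0]
contact_force: [-4.3, -0.9, 2.5]
grip_width: -0.1
finger_force: 1.9
clock: 3.78
position: [540.6, -175.8, 40.0]
tool_rot: [0.994, 0.109, -0.001, -0.0]
contact_force: [-5.0, -0.4, 3.6]
grip_width: 0.2
finger_force: 2.5
```

```bash
python3 -m creep '{"travel":[[0.1,0,-0.03],[0.1,0,-0.03],[0.05,0,-0.01],[0,0,0]],"roll":[0,0,0,0]}';python3 -m creep '{"travel":[[0.08,0,-0.02],[0,0,0]],"roll":[0,0]}';python3 -m creep '{"travel":[[0.08,0,-0.02],[0,0,0]],"roll":[0,0]}'
```

```text
clock: 4.12
position: [545.4, -174.3, 41.3]
tool_rot: [0.994, 0.109, -0.002, -0.001]
contact_force: [-9.0, -0.5, 5.1]
grip_width: -0.1
finger_force: 4.4
clock: 4.28
position: [545.5, -174.2, 41.3]
tool_rot: [0.994, 0.109, -0.004, -0.001]
contact_force: [-14.5, -3.0, 6.7]
grip_width: 0.5
finger_force: 7.5
clock: 4.45
position: [545.6, -174.1, 41.3]
tool_rot: [0.994, 0.109, -0.006, -0.001]
contact_force: [-21.1, -5.6, 9.9]
grip_width: -0.2
finger_force: 10.7
```

The force rises sharply without motion, so the rail has met the stop. I'll back off, rise and look.

```bash
python3 -m creep '{"travel":[[-0.3,0,0],[-0.6,0,0],[-0.6,0,-0.8],[0,0,-1],[0,0,-1],[-1,0.5,-1],[-1,0.5,-1],[-1,0.5,-1]],"roll":[0,0,0,0,0,0,0,0]}' ; python3 -m creep '{"travel":[[-1,1,0],[-1,1,0],[-1,1,0],[-0.5,1,0],[0,0,0]],"roll":[0,0,0,0,0]}' -1;  python3 - <<'E'
from cell import arm,cams;import cv2,numpy as np
T=cams.get_image("top");S=cams.get_image("side");np.savez("top1.npz",**T);np.savez("side1.npz",**S)
a=T["color"][165:245,300:400,::-1];b=S["color"][140:200,265:340,::-1]
cv2.imwrite("pics/c2.png",cv2.hconcat([cv2.resize(a,(500,400),interpolation=2),cv2.copyMakeBorder(cv2.resize(b,(300,240),interpolation=2),0,160,0,0,0)]))
E
```

```text
clock: 5.12
position: [449.3, -234.6, 189.1]
tool_rot: [0.994, 0.11, 0.001, 0.0]
contact_force: [1.5, -0.8, 0.2]
grip_width: -0.1
finger_force: 0.0
clock: 5.53
position: [384.5, -355.6, 188.5]
tool_rot: [0.994, 0.107, 0.001, 0.002]
contact_force: [0.6, 0.8, 0.6]
grip_width: 60.6
finger_force: 0.0
```

View pics/c2.png

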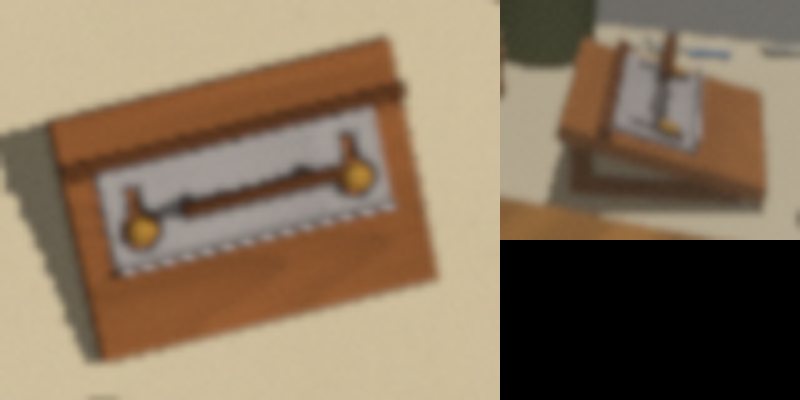

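The stud heads at (140,232) and (356,178) now stand in the wide holes, and the plate's upper edge is at the batten. The bar runs from (183,207) to (343,172). Next I'll compute the moves for the bar grasp and the board.

```bash
python3 - <<'E'
from h import *
from cell import arm
np.set_printoptions(precision=2,suppress=True)
T=dict(np.load("top1.npz"))
z=lambda x,y:((x+.5)/5-.5+300,(y+.5)/5-.5+165)
a,b=[onz(T,*z(*p),95) for p in((183,209),(343,174))]
print("bar",a,b,(a+b)/2,np.linalg.norm(a-b),np.degrees(np.arctan2(*(a-b)[[1,0]]))-90)
a,b=[onz(T,*z(*p),55) for p in((140,232),(356,178))];print("heads",(a+b)/2)
# plate corners at the stop
q=[onz(T,*z(*p),h) for p,h in(((97,172),60),((374,105),60),((395,207),42),((121,274),42))];print("plate",np.mean(q,0))
# board
hsv=cv2.cvtColor(T["color"],cv2.COLOR_RGB2HSV)
m=((hsv[...,1]>130)&(hsv[...,2]>60)&(hsv[...,0]<20)).astype(np.uint8);n,l,st,c=cv2.connectedComponentsWithStats(m)
i=l[209,242];r=cv2.minAreaRect(cv2.findContours((l==i).astype(np.uint8),0,1)[0][0])
p=np.array([onz(T,*x,22) for x in cv2.boxPoints(r)]);print("board",p,p.mean(0),[np.linalg.norm(p[k]-p[k-1]) for k in range(2)])
d=p[0]-p[1];print("ang",np.degrees(np.arctan2(d[1],d[0])));d=p[1]-p[2];print(np.degrees(np.arctan2(d[1],d[0])))
s=arm.sense();print(s["joint_pos"],s["position"])
E
```

```text
bar [ 577.61 -110.08   95.  ] [ 598.69 -219.4    95.  ] [ 588.15 -164.74   95.  ] 111.33589143859801 10.91553728686499
heads [ 583.17 -163.82   55.  ]
plate [ 594.42 -164.63   51.  ]
board [[491.21 389.35  22.  ]
 [715.82 371.86  22.  ]
 [679.68  32.12  22.  ]
 [457.81  57.58  22.  ]] [586.13 212.73  22.  ] [np.float64(333.44500639006844), np.float64(225.28764331157038)]
ang 175.54788689391452
83.92829130919273
[-0.89  0.01  1.84  0.    1.29  0.46] [ 385.65 -351.85  187.86]
```

```bash
python3 -m creep '{"travel":[[0,0,0],[0,0,0],[0,0,0],[0,0,0],[0,0,0],[0,0,0],[0,0,0],[0,0,0]],"roll":[-1,-1,-1,-1,-1,-1,-1,-1]}' 0;python3 -m creep '{"travel":[[0,0,0],[0,0,0],[0,0,0],[0,0,0],[0,0,0],[0,0,0],[0,0,0],[0,0,0]],"roll":[-1,-1,-1,-1,-1,-1,-1,0]}';python3 -m creep '{"travel":[[0.4,0.7,0],[0.58,1,0],[0.58,1,0],[0.58,1,0],[0.58,1,0],[0.58,1,0],[0.58,1,0],[0,0,0]],"roll":[0,0,0,0,0,0,0,0]}'
```

```text
clock: 6.3
position: [386.7, -349.6, 187.7]
tool_rot: [0.862, 0.507, 0.0, -0.0]
contact_force: [-1.0, -0.1, -0.2]
grip_width: 42.6
finger_force: 0.0
clock: 6.97
position: [386.7, -349.6, 187.7]
tool_rot: [0.624, 0.782, 0.0, 0.0]
contact_force: [0.5, 0.6, 0.8]
grip_width: 42.7
finger_force: 0.0
clock: 7.63
position: [531.6, -215.5, 187.9]
tool_rot: [0.625, 0.78, 0.001, 0.0]
contact_force: [-0.6, 0.3, 0.5]
grip_width: 42.7
finger_force: 0.0
```

```bash
python3 -m creep '{"travel":[[0.5,0.9,0],[0.5,0.9,0],[0.48,0.86,0],[0,0,0.6],[0,0,0.8],[0,0,0],[0,0,0],[0,0,0]],"roll":[0,0,0,0.06,0,0,0,0]}'
```

```text
clock: 8.3
position: [585.3, -169.5, 153.5]
tool_rot: [0.629, 0.778, 0.0, 0.0]
contact_force: [0.1, -0.2, -0.6]
grip_width: 42.7
finger_force: 0.0
```

```bash
python3 -m creep '{"travel":[[0.15,0.16,0.6],[0,0,0.6],[0,0,0.6],[0,0,0.6],[0,0,0.4],[0,0,0],[0,0,0],[0,0,0]],"roll":[0,0,0,0,0,0,0,0]}'; python3 - <<'E'
from cell import arm,cams;import cv2
a=cams.get_image("top")["color"][160:250,300:400,::-1];b=cams.get_image("side")["color"][130:200,265:345,::-1]
cv2.imwrite("pics/c3.png",cv2.hconcat([cv2.resize(a,(389,350),interpolation=2),cv2.resize(b,(400,350),interpolation=2)]))
E
```

```text
clock: 8.97
position: [589.3, -165.6, 84.4]
tool_rot: [0.628, 0.778, 0.0, 0.001]
contact_force: [1.0, -1.1, 0.1]
grip_width: 43.1
finger_force: 0.0
```

View pics/c3.png

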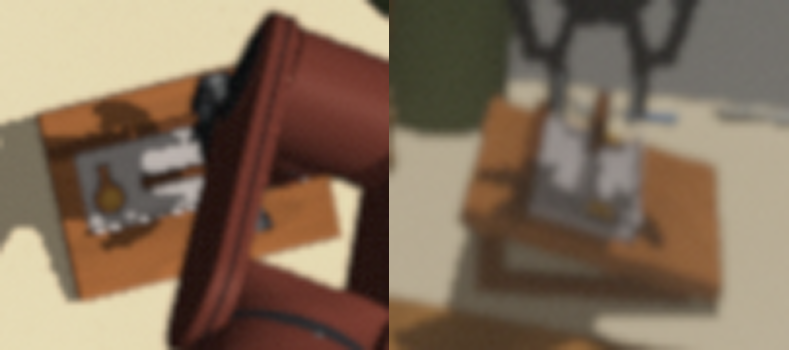

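The side crop shows the bar at x≈600 centred between the fingertips at 555 and 637. I'll go down the last 14 mm and pinch gently.

```bash
python3 -m creep '{"travel":[[0,0,0.28],[0,0,0.28],[0,0,0],[0,0,0]],"roll":[0,0,0,0]}'; python3 -m creep '{"travel":[[0,0,0],[0,0,0],[0,0,0],[0,0,0]],"roll":[0,0,0,0]}' 1 20;python3 -m creep '{"travel":[[0,0,0],[0,0,0],[0,0,0],[0,0,0]],"roll":[0,0,0,0]}'
```

```text
clock: 9.4
position: [587.6, -164.7, 67.8]
tool_rot: [0.628, 0.778, -0.0, -0.001]
contact_force: [1.0, -0.0, -0.1]
grip_width: 42.7
finger_force: 0.0
clock: 9.73
position: [586.5, -165.5, 69.1]
tool_rot: [0.628, 0.778, -0.002, -0.002]
contact_force: [-10.0, -0.9, 5.9]
grip_width: 14.0
finger_force: 20.3
clock: 10.07
position: [586.5, -165.5, 69.0]
tool_rot: [0.628, 0.778, -0.001, -0.002]
contact_force: [-9.0, -0.6, 5.0]
grip_width: 14.1
finger_force: 20.3
```

```bash
for i in 1; do :; done; python3 -m creep '{"travel":[[0,-0.06,-0.06],[0,-0.03,-0.1],[0,0,0]],"roll":[0,0,0]}'; python3 -m creep '{"travel":[[0,-0.03,-0.1],[0,-0.03,-0.1],[0,0,0]],"roll":[0,0,0]}'
```

```text
clock: 10.32
position: [586.1, -165.4, 73.1]
tool_rot: [0.628, 0.778, 0.0, -0.0]
contact_force: [-2.0, 0.6, -0.7]
grip_width: 12.7
finger_force: 19.5
clock: 10.57
position: [585.2, -166.0, 78.4]
tool_rot: [0.628, 0.778, 0.0, 0.001]
contact_force: [1.4, -0.9, -2.6]
grip_width: 12.2
finger_force: 19.5
```

```bash
python3 -m creep '{"travel":[[0,-0.03,-0.12],[0,-0.03,-0.12],[0,-0.03,-0.15],[0,-0.03,-0.2],[0,0,-0.3],[0,0,0]],"roll":[0,0,0,0,0,0]}' - 30; python3 -m creep '{"travel":[[0,0,-0.5],[0,0,-0.8],[0,0,-0.8],[0,0,-0.8],[0,0,-0.5],[0,0,0],[0,0,0]],"roll":[0,0,0,0,0,0,0]}'; python3 - <<'E'
from cell import arm,cams;import cv2
a=cams.get_image("top")["color"][150:260,290:400,::-1];b=cams.get_image("side")["color"][90:200,255:365,::-1]
cv2.imwrite("pics/c4.png",cv2.hconcat([cv2.resize(x,(400,400),interpolation=2) for x in (a,b)]))
E
```

```text
clock: 11.07
position: [582.9, -167.0, 102.3]
tool_rot: [0.628, 0.778, 0.0, 0.001]
contact_force: [0.4, 1.1, -3.0]
grip_width: 11.3
finger_force: 29.9
clock: 11.65
position: [582.3, -166.6, 186.0]
tool_rot: [0.628, 0.778, 0.0, 0.001]
contact_force: [0.1, -0.2, -4.2]
grip_width: 11.5
finger_force: 29.9
```

View pics/c4.png

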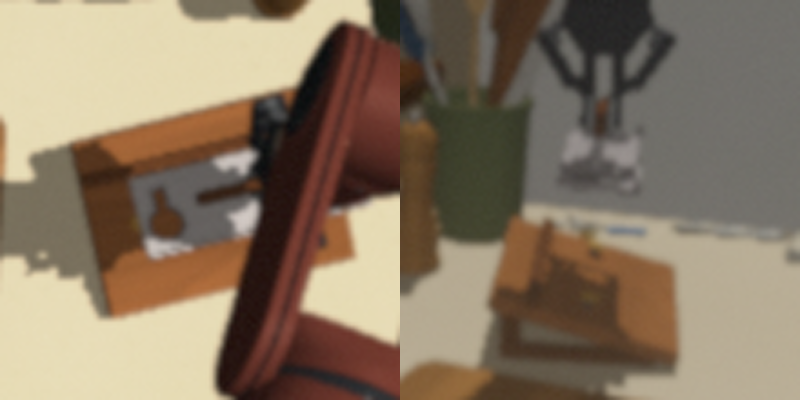

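The rail hangs level in the grip and clear of the studs. Its plate is at (600,160) in the right crop, well above the stand. I'll turn it to the board's axes and carry it over.

```bash
python3 -m creep '{"travel":[[0,0,0],[0,0,0],[0,0,0],[0,0,0],[0,0,0],[0.2,0,0],[0.4,0,0],[0.6,0,0]],"roll":[0.5,0.6,0.7,0.6,0.45,0,0,0]}'; python3 -m creep '{"travel":[[0.8,-0.1,0],[0.9,-0.1,0],[0.9,-0.1,0],[0.9,-0.1,0],[0.9,-0.1,0],[0.9,-0.1,0],[0.9,-0.1,0],[0.9,-0.1,0]],"roll":[0,0,0,0,0,0,0,0]}';python3 -m creep '{"travel":[[0.9,-0.1,0],[0.9,-0.1,0],[0.9,0,0],[0.9,0,0],[0.9,0,0],[0.9,0,0],[0.6,0,0],[0.3,0,0]],"roll":[0,0,0,0,0,0,0,0]}';python3 -m creep '{"travel":[[0,0,0],[0,0,0],[0,0,0]],"roll":[0,0,0]}'
```

```text
clock: 12.42
position: [583.8, -136.2, 184.0]
tool_rot: [0.737, 0.676, -0.0, -0.001]
contact_force: [0.6, -0.7, -3.2]
grip_width: 11.6
finger_force: 29.8
clock: 13.08
position: [579.0, 44.7, 184.8]
tool_rot: [0.736, 0.677, -0.0, -0.0]
contact_force: [0.3, 0.2, -3.1]
grip_width: 11.3
finger_force: 29.8
clock: 13.75
position: [587.6, 202.4, 184.8]
tool_rot: [0.736, 0.677, -0.0, -0.0]
contact_force: [-0.9, -0.5, -4.1]
grip_width: 11.4
finger_force: 29.8
clock: 14.0
position: [588.3, 198.4, 184.9]
tool_rot: [0.737, 0.676, -0.0, 0.0]
contact_force: [0.4, -0.9, -3.8]
grip_width: 11.3
finger_force: 29.8
```

```bash
python3 -m creep '{"travel":[[0.28,0,0.3],[0.28,0,0.6],[0,0,0.8],[0,0,0.8],[0,0,0.8],[0,0,0.7],[0,0,0.4],[0,0,0.2]],"roll":[0,0,0,0,0,0,0,0]}'; python3 -m creep '{"travel":[[0,0,0.2],[0,0,0],[0,0,0]],"roll":[0,0,0]}'; python3 - <<'E'
from cell import arm,cams;import cv2
a=cams.get_image("top")["color"][150:260,180:310,::-1];b=cams.get_image("side")["color"][150:260,190:340,::-1]
cv2.imwrite("pics/c5.png",cv2.hconcat([cv2.resize(a,(390,330),interpolation=2),cv2.resize(b,(400,330),interpolation=2)]))
print(arm.sense()["position"])
E
```

```text
clock: 14.67
position: [588.3, 212.4, 67.6]
tool_rot: [0.737, 0.676, -0.002, -0.001]
contact_force: [-1.2, -0.5, -2.8]
grip_width: 11.4
finger_force: 29.8
clock: 14.92
position: [590.3, 213.3, 65.9]
tool_rot: [0.737, 0.676, 0.001, 0.0]
contact_force: [0.1, -0.4, -3.3]
grip_width: 11.5
finger_force: 29.8
[590.592253   213.47541823  66.45237757]
```

View pics/c5.png

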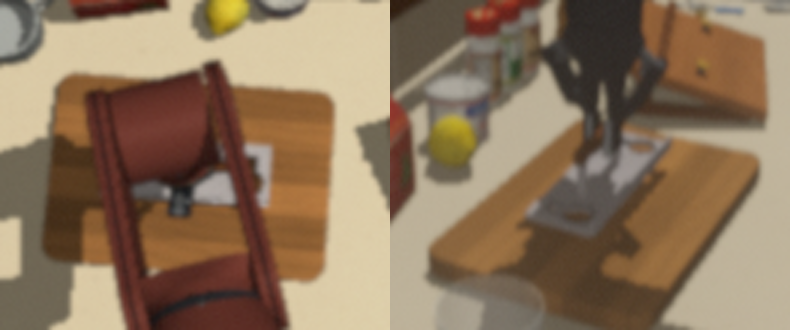

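The rail hangs level over the board's middle, with the plate at about (600,185) in the side crop. I'll creep down until it touches.

```bash
python3 -m creep '{"travel":[[0,0,0.14],[0,0,0.14],[0,0,0.14],[0,0,0.1],[0,0,0]],"roll":[0,0,0,0,0]}'; python3 -m creep '{"travel":[[0,0,0.06],[0,0,0.06],[0,0,0]],"roll":[0,0,0]}'
```

```text
clock: 15.43
position: [588.9, 213.1, 51.0]
tool_rot: [0.737, 0.676, -0.001, -0.0]
contact_force: [0.4, -0.1, -3.0]
grip_width: 11.4
finger_force: 29.8
clock: 15.68
position: [589.4, 213.2, 48.8]
tool_rot: [0.737, 0.676, -0.0, -0.0]
contact_force: [-0.5, -0.6, -4.0]
grip_width: 11.7
finger_force: 29.8
```

```bash
python3 -m creep '{"travel":[[0,0,0.05],[0,0,0.05],[0,0,0]],"roll":[0,0,0]}'; python3 -m creep '{"travel":[[0,0,0.04],[0,0,0.04],[0,0,0]],"roll":[0,0,0]}'
```

```text
clock: 15.93
position: [590.5, 213.3, 47.4]
tool_rot: [0.737, 0.676, 0.001, 0.001]
contact_force: [1.0, -0.9, -0.3]
grip_width: 11.0
finger_force: 29.5
clock: 16.18
position: [591.2, 213.2, 46.7]
tool_rot: [0.737, 0.676, 0.001, 0.001]
contact_force: [-0.8, -3.1, 8.1]
grip_width: 11.2
finger_force: 30.8
```

Contact is made. I'll ease off, open, rise straight up and retreat.

```bash
python3 -m creep '{"travel":[[0,0,-0.02],[0,0,0]],"roll":[0,0]}' - 20; python3 -m creep '{"travel":[[0,0,0],[0,0,0],[0,0,0],[0,0,0],[0,0,0]],"roll":[0,0,0,0,0]}' 0; python3 -m creep '{"travel":[[0,0,-0.2],[0,0,-0.5],[0,0,-1],[0,0,-1],[0,0,-1],[0,0,-1],[0,0,-1],[0,0,0]],"roll":[0,0,0,0,0,0,0,0]}'; python3 -m creep '{"travel":[[-0.5,-0.5,0],[-1,-0.6,0],[-1,-0.6,0],[-1,-0.6,0],[-1,-0.6,0],[-1,-0.6,0],[-1,-0.6,0],[-1,-0.6,0]],"roll":[0,0,0,0,0,0,0,0]}'; python3 -m creep '{"travel":[[-1,-0.3,0],[-1,0,0],[-1,0,0],[-1,0,0],[-0.5,0,0],[0,0,0],[0,0,0]],"roll":[0,0,0,0,0,0,0]}'; python3 - <<'E'
from h import *
from cell import arm,cams
T=cams.get_image("top");a=T["color"][140:260,130:310,::-1];b=cams.get_image("side")["color"][150:310,180:340,::-1]
cv2.imwrite("pics/c6.png",cv2.hconcat([cv2.resize(a,(480,320),interpolation=2),cv2.resize(b,(320,320),interpolation=2)]))
h=cv2.cvtColor(T["color"],cv2.COLOR_RGB2HSV);m=np.zeros(h.shape[:2],np.uint8);m[180:238,202:286]=(h[180:238,202:286,1]<90)
n,l,st,c=cv2.connectedComponentsWithStats(m);i=1+st[1:,4].argmax();r=cv2.minAreaRect(np.argwhere(l==i)[:,::-1].astype(np.float32));print(r,onz(T,*r[0],27))
E
```

```text
clock: 16.35
position: [591.2, 213.2, 46.7]
tool_rot: [0.737, 0.676, 0.001, 0.001]
contact_force: [0.9, -2.7, 6.1]
grip_width: 11.4
finger_force: 30.6
clock: 16.77
position: [589.1, 213.3, 44.6]
tool_rot: [0.737, 0.676, -0.0, -0.0]
contact_force: [-0.6, -0.4, -0.2]
grip_width: 42.9
finger_force: 0.0
clock: 17.43
position: [593.2, 214.2, 196.0]
tool_rot: [0.737, 0.676, 0.005, 0.003]
contact_force: [2.1, 0.3, 1.2]
grip_width: 42.9
finger_force: 0.0
clock: 18.1
position: [455.4, 35.7, 188.2]
tool_rot: [0.737, 0.676, 0.0, 0.0]
contact_force: [0.4, 0.3, -0.1]
grip_width: 42.8
finger_force: 0.0
clock: 18.68
position: [439.2, -75.2, 188.1]
tool_rot: [0.738, 0.675, 0.0, 0.0]
contact_force: [1.0, -0.1, -0.1]
grip_width: 42.9
finger_force: 0.0
((241.63815307617188, 207.28988647460938), (56.327598571777344, 20.959104537963867), 3.5763344764709473) [589.58694089 214.34735681  27.        ]
```

View pics/c6.png

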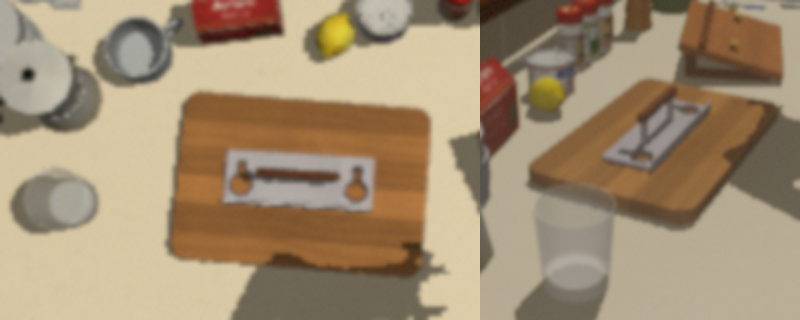

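The rail lies flat with the bar up at the board's middle, plate centre about (589, 214) against the board's (586, 213). The lemon and tumbler haven't moved. I'm handing in.

```bash
python3 -c "
from cell import arm
print(arm.job_done())"
```

```text
the job is handed in; nothing more can be done
None
```

I slid the rail to the stop, lifted it clear of the studs, and laid it flat, bar up, within about 4 mm of the chopping board's centre; the lemon and tumbler were not touched, and the job was handed in at about 19 s.

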